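# Fold the soft starter's window shut and snap it home

### The arm

A 6-joint arm with a two-finger parallel gripper is mounted at the origin on the work surface. World frame = base frame: x ahead of the robot, y to its left, z up, the work surface at z = 0. Lengths are in m, angles in degrees, forces in N, time in s.
With the tool pointing down it reaches from about 0.3 to 0.75 m from the base axis. Payload 8.5 kg.
Tool frame: the origin (TCP) lies on the centre line of the jaws, within the pads' length; the fingertips stand 19 mm ahead of it and the grasp point (between the pads) is the TCP; z points along the fingers, x is the direction in which the jaws open and shut, and the axes are right-handed (so a half turn about z gives the same grasp; the last joint's range is limited). The gripper opens to 85 mm and grips with 20 to 120 N. Pads are 22 mm wide; open, the fingers measure 114 mm over their backs; the gripper's body (76 mm by 85 mm) begins 54 mm behind the grasp point. The pads swing forward as they close: fully open they stand 13 mm farther back than shut.
Start: joints at [59.685, 21.807, 74.336, -0, 83.858, -12.336], TCP at [0.17, 0.523, 0.25] pointing down, gripper open.
Joint ranges: [-178.18, 178.18], [-50.72, 133.34], [12.68, 142.11], [-81.47, 261.47], [9.98, 163.14], [-165.26, 165.26]. Speed limits (degrees/s): [136.94, 136.94, 180, 180, 180, 180].

### API

Orientations are given as a 3x3 rotation matrix whose columns are the frame's x, y, z axes.
In Python, from rig import env, cams, order gives the robot as it stands.
- The arm moves only by the tool step_arm, never from a script. Its argument "steps" is a list of rows, each an object with "xyz": the shift along the tool's x, y, z normalised to -1 to 1, where 1 is 0.04 m, a list of three; "turn": the turn, a rotation vector about the tool's x, y, z normalised to -1 to 1, where 1 is 0.08 rad, a list of three; "gripper": the gripper command: -1 is shut, 1 is fully open, values between are in proportion. A call has 1 to 20 rows; each row shifts and turns the commanded pose from where the row before left it, along the tool's axes as they then stand; what a row does not reach is not made up. A row lasts 1/12 s, in which the tool goes at most 41.7 mm and 7.16 degrees, less where a joint would pass 70% of its speed; a pose out of reach is approached as far as the arm can. A call with a number of a shift or a turn outside -1 to 1 is refused whole. A call with a gripper value outside its range is refused whole. The fingers move at their own pace and stop on an object; "squeeze" is the grip in N (left out, the last holds). Time passes only in rows, so rows that do not move let the fingers close. It gives the time, the measured TCP pose, the force and the opening at its end, in the units of the state.
- env.observe(): the state, without advancing time (a new reading comes with each control period).
- cams.get_image(name): name is "scene" or "side" or "wrist"; returns (picture, depth): 480x640x3 uint8, red, green, blue; 480x640 float32, m along the optical axis (not along the pixel's ray), 0 where there is no reading.
- cams.camera_info(name): a dict with "fx", "fy", "cx", "cy" (pixels), "extrinsics" (4x4, takes a point from camera to world coordinates). Camera axes: x right, y down, z forward; pixel columns grow to the right and rows downward; lengths in m; the calibration is good to about 2 mm. A picture is of the moment at which its call begins: read the wrist's pose just before it. camera_info takes no time and is no camera call; for the wrist camera it gives the pose at the moment of the call.
- order.close_job(): hands the job in, once; it reports no verdict.
The state is a dict: "time_s": time; "q": joint angles; "qvel": joint speeds; "joint_efforts": joint torques, N m; "position": TCP position; "tool_rot": TCP orientation; "ft_force": force on the tool from outside, world axes, zero at the start; "wrist_torque": the same for the moment, N m; "grip_width": finger opening in m.
Only numpy, scipy, OpenCV 4.12 (cv2) and the standard library are available. Lean on these libraries where they do the work, as an engineer would, in place of code of your own. Each camera call takes 0.05 s, during which the arm holds its last target. There are 200 camera calls.

### The job

The control board of the soft starter on the bench is set: close it up. With the fingertips, fold its hinged clear window gently over, without slamming it, and press near the free edge, not harder than needed, until it snaps fully shut and flush, then take the hand away. Only push and press: do not touch the open board, leave the starter standing where it is, neither lifted nor shoved, and leave the meter, can, screwdriver and plug alone.

Things in the scene. Friction and masses are not known exactly. Their poses are not given: they have to be found in the camera images.
- starter: Soft starter: white and navy drive on a ribbed aluminium heatsink, 150 mm along x, 252 along y with its navy end shrouds, 2.8 kg, loose on the bench. Origin: centre of the underside. Its flat top is 162 mm up, with the window's recess in the middle (x -53 to 58, y -38 to 38 mm); flat covers beside it, beyond y = -47 and 48 mm, reach 170 mm. x points from the window's free edge to its hinge.
- cover (a joint): Window angle, rad: 0 shut and flush, 1.57 upright, up to 2.1 leaning back; starts at 1.5 to 1.95. The hinge is stiff (0.03 N m): the window stays where it is left. Below about 0.11 its snap leg meets a sprung catch: some 4 to 8 N straight down near the free edge snaps it past. Left on the catch it stands ajar by about 10 mm; once past, it is held shut.
- cover_hinge (a point): Middle of the window's hinge axis, at (50, 0, 160.5) mm in the starter's frame and with its axes; the hinge runs along y. The window is a clear white-rimmed panel, 100 mm from hinge axis to free edge, 68 wide along y, 3 thick. Open, it stands up here; push its back (the +x side) towards -x, then down. Shut, it lies from here towards -x, its outer face 162 mm above the bench.
- cover_edge (a point): Middle of the window's free edge, on its outer face (the back of it while open), 100 mm from the hinge axis; moves with the window. A snap leg, 14 mm wide and 15 long, stands under it on the inner side. Press 15 to 40 mm in from this edge, on the middle line.
- board: The control board in the starter's recess, 88 by 68 mm, origin at the centre of its underside 142 mm above the bench (in the starter's frame x = 0, y = 0); parts on it reach 150 mm above the bench. Bare electronics: not to be touched.
- meter: Bystander: black multimeter lying face up, 178 by 86 by 40 mm (48 mm at its dial), origin at the centre of its underside, beyond the starter's -x side.
- can: Bystander: spray can, 65 mm in diameter and 150 mm tall, standing; origin at the centre of its underside, beyond the starter's hinge side.
- driver: Bystander: screwdriver with a green handle lying on the bench, about 200 mm long and 30 mm high, beyond the starter's hinge side.
- plug: Bystander: green plug-in terminal block, 18 by 46 by 17 mm, origin at the centre of its underside, lying beside the starter's +y end.

How it is judged:
By the outcome, as a careful person would: the job done as asked, in the order asked, and still so for the second after the job is handed in, with the robot touching nothing.
It also fails if it takes over 35 s, if anything falls off the work surface, if the arm or the gripper's body presses on something with over 40 N, if the wrist force passes 120 N, or if a joint passes its speed limit or range.

## Working session

There is one attempt and no reset: what is moved stays moved. The work goes in short steps, Python scripts to look and compute and a tool call to move; the robot and the scene stay as the last step left them, time stands still between calls to the robot, and variables do not carry over. Pictures are saved under pics/ and viewed, about 8 in all and at most 12, crops included, and the job is handed in when it is done.

Besides the shell and the picture viewer there is one more tool, called after "Emit:" as name([rows], argument=value, ...), one row to a line, values as JSON. step_arm: Moves the arm, as the interface text tells. Scaled input: -1 to 1 covers 0.04 m each way for a shift and 0.08 rad each way for a turn. Its arguments: {"type":"object","properties":{"steps":{"type":"array"},"squeeze":{"type":"number"}},"required":["steps"]}

```bash
mkdir -p pics; cat > h.py <<'E'
import numpy as np, cv2
from rig import env, cams, order
def snap(n,tag):
    im,d=cams.get_image(n); i=cams.camera_info(n)
    cv2.imwrite(f'pics/{tag}.png',im[:,:,::-1]); np.savez(f'pics/{tag}.npz',d=d,K=[i['fx'],i['fy'],i['cx'],i['cy']],T=i['extrinsics'])
def cloud(tag):
    z=np.load(f'pics/{tag}.npz'); d=z['d']; fx,fy,cx,cy=z['K']; v,u=np.mgrid[:480,:640]
    P=np.stack([(u-cx)/fx*d,(v-cy)/fy*d,d],-1)@z['T'][:3,:3].T+z['T'][:3,3]; P[d==0]=np.nan; return P
E
python3 - <<'E'
from h import *
snap('scene','s0');snap('side','d0')
print(env.observe()['tool_rot'],env.observe()['ft_force'])
for n in('s0','d0'):
    print(np.load(f'pics/{n}.npz')['T'].round(3))
E
```

```text
[[ 3.08718498e-01  9.51153246e-01 -6.25520439e-04]
 [ 9.51152627e-01 -3.08719029e-01 -1.11399462e-03]
 [-1.25268966e-03 -2.51054663e-04 -9.99999184e-01]] [0.23139336 0.325363   0.22518287]
[[-0.323  0.665 -0.674  1.145]
 [ 0.946  0.242 -0.216  0.248]
 [ 0.019 -0.707 -0.707  0.731]
 [ 0.     0.     0.     1.   ]]
[[ 0.995 -0.07   0.066  0.533]
 [-0.095 -0.793  0.601 -0.463]
 [ 0.01  -0.605 -0.796  0.765]
 [ 0.     0.     0.     1.   ]]
```

View pics/s0.png

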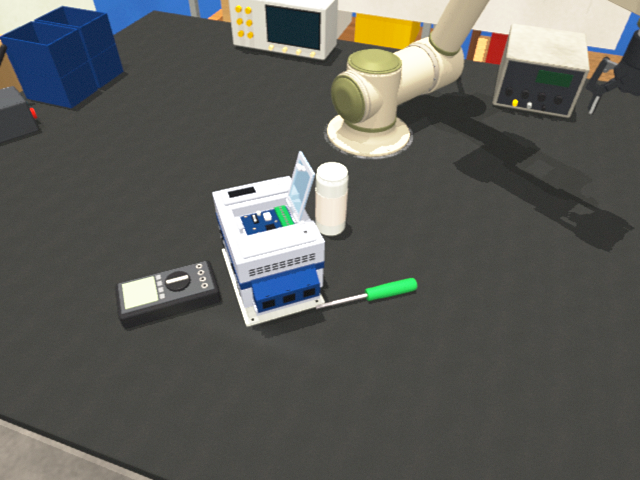

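View pics/d0.png

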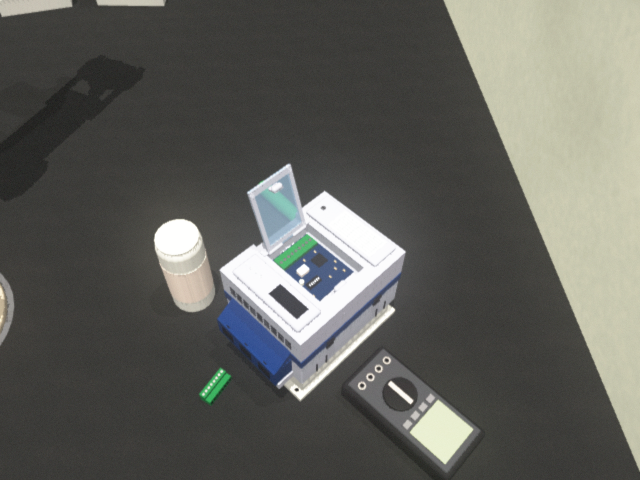

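The scene view shows the window standing open near (300,185), the can right behind it at (332,200), and the screwdriver at (370,295). The side view shows the window at (277,210), can (185,265), plug (215,385), meter (412,415). Now I'll fit the poses.

```bash
python3 - <<'E'
from h import *
P=np.concatenate([cloud('s0').reshape(-1,3),cloud('d0').reshape(-1,3)])
D=cloud('d0');S=cloud('s0')
for n,C,px in(('d',D,[(323,196),(400,252),(300,350),(224,270),(290,170),(252,190),(268,246),(304,230),(180,230),(215,385)]),('s',S,[(332,172),(303,160)])):
    for u,v in px: print(n,u,v,C[v,u].round(4))
c=D[300,330][:2]; c=np.array(D[270,310][:2])
m=(abs(P[:,2]-.170)<.004)&(np.hypot(*(P[:,:2]-c).T)<.2)
Q=P[m]; print(len(Q),c)
r=cv2.minAreaRect(Q[:,:2].astype(np.float32)*1000);print('covers',r,cv2.boxPoints(r))
m=(P[:,2]>.19)&(np.hypot(*(P[:,:2]-c).T)<.2); W=P[m]
print('above',len(W),W.min(0),W.max(0))
# can top
m=(abs(P[:,2]-.15)<.006)&(np.hypot(*(P[:,:2]-D[240,180][:2]).T)<.06);print('can',np.nanmedian(P[m],0), cv2.minEnclosingCircle(P[m][:,:2].astype(np.float32)*1000))
im=cv2.imread('pics/d0.png')[150:410,140:420];cv2.imwrite('pics/d0c.png',cv2.resize(im,None,fx=2.3,fy=2.3,interpolation=cv2.INTER_CUBIC))
E
```

```text
d 323 196 [0.5961 0.0648 0.1631]
d 400 252 [ 0.6866 -0.0388  0.1611]
d 300 350 [ 0.5465 -0.1595  0.1472]
d 224 270 [ 0.4588 -0.0482  0.1629]
d 290 170 [0.5504 0.0336 0.2514]
d 252 190 [ 0.5031 -0.0012  0.2575]
d 268 246 [ 0.5161 -0.0214  0.1712]
d 304 230 [0.566  0.0246 0.1405]
d 180 230 [0.397  0.0334 0.1481]
d 215 385 [ 0.4291 -0.1367  0.0155]
s 332 172 [0.3981 0.0213 0.1501]
s 303 160 [0.5193 0.0068 0.2558]
7802 [ 0.56827347 -0.04517708]
covers ((574.2728881835938, -43.38060760498047), (180.6846923828125, 128.07766723632812), 39.48630142211914) [[ 463.8269    -51.40506 ]
 [ 545.2706   -150.25241 ]
 [ 684.7189    -35.356155]
 [ 603.27515    63.491196]]
above 3061 [ 0.49686382 -0.02219508  0.19008131] [0.56431699 0.039441   0.25957311]
can [0.39467767 0.01893939 0.1503391 ] ((394.6987609863281, 20.48055648803711), 31.624080657958984)
```

View pics/d0c.png

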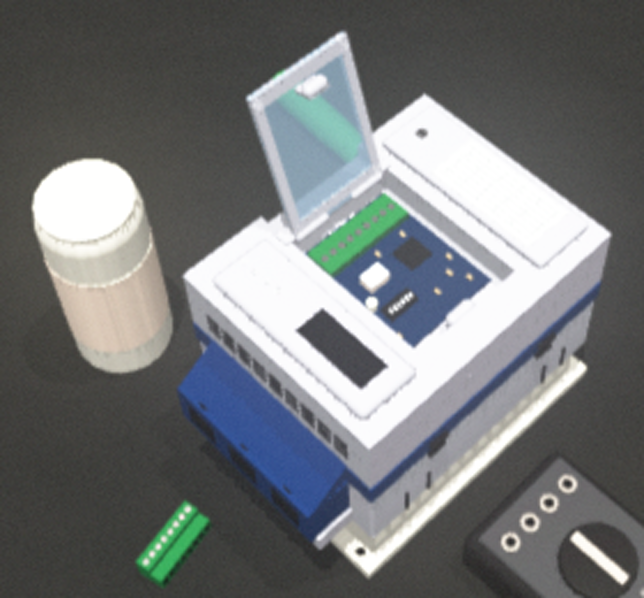

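The crop shows the window leaning back slightly with its rim intact, the hinge side towards the can and upper left, and the recess and board clear. I'll refine the starter frame and window angle next.

```bash
cat >> h.py <<'E'
a=np.deg2rad(39.486); Y=-np.array([np.cos(a),np.sin(a),0]); X=np.array([Y[1],-Y[0],0]); R=np.stack([X,Y,[0,0,1]],1)
O=np.array([.5743,-.0434,0])
E
python3 - <<'E'
from h import *
for n in('s0','d0'):
    L=(cloud(n).reshape(-1,3)-O)@R; L=L[np.isfinite(L).all(1)]
    L=L[(abs(L[:,0])<.13)&(abs(L[:,1])<.14)]
    t=L[abs(L[:,2]-.170)<.003]; print(n,'cov x',np.percentile(t[:,0],[.5,99.5]),'y',np.percentile(t[:,1],[.5,99.5]),'gap',t[t[:,1]<0][:,1].max(),t[t[:,1]>0][:,1].min())
    b=L[(abs(L[:,2]-.1435)<.003)&(abs(L[:,1])<.04)]; print('board',np.percentile(b,[1,99],axis=0).round(4).tolist())
    t=L[abs(L[:,2]-.162)<.003];print('top x,y',np.percentile(t[:,:2],[.5,99.5],axis=0).round(4).tolist())
    w=L[(L[:,2]>.18)&(abs(L[:,1])<.05)&(L[:,0]>.02)&(L[:,0]<.12)]; print('win',len(w),w.min(0).round(4),w.max(0).round(4),'xz fit',np.polyfit(w[:,2]-.1605,w[:,0],1), 'y',np.percentile(w[:,1],[1,99]))
D=cloud('d0');S=cloud('s0')
for nm,p in(('can',[.3947,.0200,.15]),('plug',D[385,215])):print(nm,(np.array(p)-O)@R)
for q in((303,157),(291,170)): print((S[q[1],q[0]]-O)@R)
for q in((370,298),(412,285),(320,306)): print('drv',S[q[1],q[0]],(S[q[1],q[0]]-O)@R)
E
```

```text
s0 cov x [-0.06296246  0.05964847] y [-0.0884463   0.08737769] gap -0.001627520836883993 0.000147602706162931
board [[-0.075, -0.0181, 0.1408], [0.0515, 0.0398, 0.1463]]
top x,y [[-0.0752, -0.0951], [0.0725, 0.095]]
win 885 [ 0.0521 -0.0348  0.1801] [0.0779 0.0376 0.259 ] xz fit [0.25624374 0.04846965] y [-0.03384749  0.03521582]
d0 cov x [-0.06097038  0.06143108] y [-0.08692669  0.08887747] gap -0.0004139975116784578 0.0006648807525149237
board [[-0.073, -0.0378, 0.1409], [0.0582, 0.0306, 0.1464]]
top x,y [[-0.0733, -0.094], [0.0749, 0.0962]]
win 2582 [ 0.0533 -0.0339  0.18  ] [0.0814 0.0364 0.2596] xz fit [0.25818721 0.05054794] y [-0.03237323  0.03516863]
can [0.16313663 0.09829628 0.15      ]
plug [0.02033562 0.17137852 0.01548383]
[0.07533969 0.01508587 0.25840094]
[0.14510638 0.32058894 0.00116956]
drv [0.57160837 0.15790267 0.01488588] [ 0.15707296 -0.12592894  0.01488588]
drv [0.52141039 0.22629647 0.02403658] [ 0.2417783  -0.13067806  0.02403658]
drv [0.62173015 0.0759589  0.01584511] [ 0.06195847 -0.11250473  0.01584511]
```

Emit:
step_arm([
  {"xyz": [0,0,0],"turn": [0,0,0.8875],"gripper": -1},
  {"xyz": [0,0,0],"turn": [0,0,0.8875],"gripper": -1},
  {"xyz": [0,0,0],"turn": [0,0,0.8875],"gripper": -1},
  {"xyz": [0,0,0],"turn": [0,0,0.8875],"gripper": -1},
  {"xyz": [0,0,0],"turn": [0,0,0.8875],"gripper": -1},
  {"xyz": [0,0,0],"turn": [0,0,0.8875],"gripper": -1},
  {"xyz": [0,0,0],"turn": [0,0,0.8875],"gripper": -1},
  {"xyz": [0,0,0],"turn": [0,0,0.8875],"gripper": -1},
  {"xyz": [0,0,0],"turn": [0,0,0],"gripper": -1},
], squeeze=20)

```text
time_s: 0.85
position: [0.1697, 0.523, 0.25]
tool_rot: [[0.773, 0.634, -0.0], [0.634, -0.773, -0.001], [-0.001, 0.0, -1.0]]
ft_force: [-0.2, -0.4, 0.1]
grip_width: -0.0001
```

Emit:
step_arm([
  {"xyz": [-0.068,0.77,-0.014],"turn": [0,0,0],"gripper": -1},
  {"xyz": [-0.068,0.77,-0.014],"turn": [0,0,0],"gripper": -1},
  {"xyz": [-0.068,0.77,-0.014],"turn": [0,0,0],"gripper": -1},
  {"xyz": [-0.068,0.77,-0.014],"turn": [0,0,0],"gripper": -1},
  {"xyz": [-0.068,0.77,-0.014],"turn": [0,0,0],"gripper": -1},
  {"xyz": [-0.068,0.77,-0.014],"turn": [0,0,0],"gripper": -1},
  {"xyz": [-0.068,0.77,-0.014],"turn": [0,0,0],"gripper": -1},
  {"xyz": [-0.068,0.77,-0.014],"turn": [0,0,0],"gripper": -1},
  {"xyz": [-0.068,0.77,-0.014],"turn": [0,0,0],"gripper": -1},
  {"xyz": [-0.068,0.77,-0.014],"turn": [0,0,0],"gripper": -1},
  {"xyz": [-0.068,0.77,-0.014],"turn": [0,0,0],"gripper": -1},
  {"xyz": [-0.068,0.77,-0.014],"turn": [0,0,0],"gripper": -1},
  {"xyz": [-0.068,0.77,-0.014],"turn": [0,0,0],"gripper": -1},
  {"xyz": [-0.068,0.77,-0.014],"turn": [0,0,0],"gripper": -1},
  {"xyz": [-0.068,0.77,-0.014],"turn": [0,0,0],"gripper": -1},
  {"xyz": [-0.068,0.77,-0.014],"turn": [0,0,0],"gripper": -1},
  {"xyz": [0,0,0],"turn": [0,0,0],"gripper": -1},
])

```text
time_s: 2.27
position: [0.4519, 0.1115, 0.259]
tool_rot: [[0.773, 0.634, 0.001], [0.634, -0.773, -0.001], [-0.0, 0.001, -1.0]]
ft_force: [-0.6, 0.0, -0.4]
grip_width: -0.0004
```

```bash
python3 - <<'E'
from h import *
s=env.observe();print(s['time_s'],s['tool_rot'].T@R if hasattr(s['tool_rot'],'T') else np.array(s['tool_rot']).T@R,(np.array(s['position'])-O)@R,s['ft_force'],s['grip_width'])
snap('side','d1')
L=(cloud('d1')-O)@R
w=L[(abs(L[...,1])<.03)&(L[...,0]>.1)&(L[...,0]<.3)&(L[...,2]>.18)]
print(len(w),w.min(0),w.max(0))
im=cv2.imread('pics/d1.png')[60:360,100:500];cv2.imwrite('pics/d1c.png',cv2.resize(im,None,fx=2,fy=2))
E
```

```text
2.2667 [[-1.82115383e-03 -9.99998295e-01 -3.05659605e-04]
 [-9.99997568e-01  1.82077223e-03  1.24413396e-03]
 [-1.24357531e-03  3.07924621e-04 -9.99999179e-01]] [ 0.19737682 -0.00408914  0.25898152] [-0.56354974  0.04560883 -0.36012502] -0.00043568991635025117
5986 [ 0.13087633 -0.0299821   0.24196041] [0.22384106 0.02999518 0.47258996]
```

View pics/d1c.png

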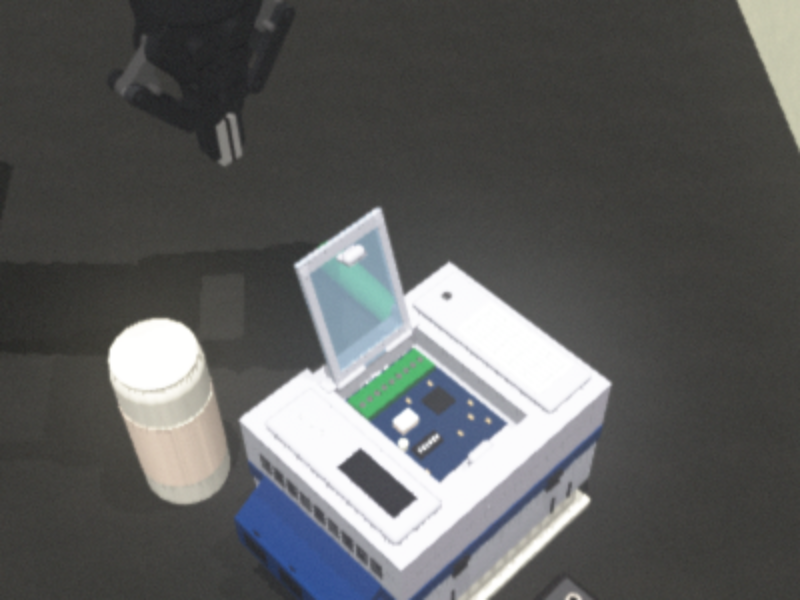

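The window is untouched and the shut fingers are clear behind it. Next I'll measure the finger half-width and compute the arc.

```bash
python3 - <<'E'
from h import *
L=(cloud('d1').reshape(-1,3)-O)@R
T=np.array([.1974,-.0041,.259])
for a,b in((-.02,0),(0,.03),(.03,.054),(.054,.1),(.1,.2)):
    w=L[(abs(L[:,1]-T[1])<.08)&(abs(L[:,0]-T[0])<.12)&(L[:,2]>T[2]+a)&(L[:,2]<T[2]+b)&(L[:,2]>.235)]
    w=w[w[:,0]>.1]
    print(a,b,len(w),(w.min(0)-T).round(4) if len(w) else'',(w.max(0)-T).round(4) if len(w) else '')
hw=.011;s=.082
th=np.deg2rad([90,80,70,60,50,40,30,20,14,10,8])
x=.05-s*np.cos(th)+.0015*np.sin(th)+hw; z=.1605+s*np.sin(th)+.0015*np.cos(th)+.019
print(np.c_[np.rad2deg(th),x,z].round(4)); print((-np.diff(x)/.04).round(3),(-np.diff(z)/.04).round(3))
E
```

```text
-0.02 0 175 [-0.0115 -0.0137 -0.017 ] [ 0.0091  0.0146 -0.    ]
0 0.03 430 [-0.0139 -0.0307  0.    ] [0.0081 0.03   0.0299]
0.03 0.054 925 [-0.0175 -0.0501  0.03  ] [0.0163 0.049  0.054 ]
0.054 0.1 2409 [-0.02   -0.0603  0.054 ] [0.0141 0.062  0.0999]
0.1 0.2 4335 [-0.0581 -0.0343  0.1   ] [0.0264 0.0675 0.2   ]
[[ 9.000e+01  6.250e-02  2.615e-01]
 [ 8.000e+01  4.820e-02  2.605e-01]
 [ 7.000e+01  3.440e-02  2.571e-01]
 [ 6.000e+01  2.130e-02  2.513e-01]
 [ 5.000e+01  9.400e-03  2.433e-01]
 [ 4.000e+01 -9.000e-04  2.334e-01]
 [ 3.000e+01 -9.300e-03  2.218e-01]
 [ 2.000e+01 -1.550e-02  2.090e-01]
 [ 1.400e+01 -1.820e-02  2.008e-01]
 [ 1.000e+01 -1.950e-02  1.952e-01]
 [ 8.000e+00 -2.000e-02  1.924e-01]]
[0.357 0.347 0.327 0.296 0.257 0.21  0.157 0.066 0.032 0.012] [0.025 0.086 0.145 0.2   0.248 0.289 0.321 0.204 0.139 0.07 ]
```

Emit:
step_arm([
  {"xyz": [-0.03,0.64,-0.015],"turn": [0,0,0],"gripper": -1},
  {"xyz": [-0.03,0.64,-0.015],"turn": [0,0,0],"gripper": -1},
  {"xyz": [-0.03,0.64,-0.015],"turn": [0,0,0],"gripper": -1},
  {"xyz": [-0.03,0.64,-0.015],"turn": [0,0,0],"gripper": -1},
  {"xyz": [0,0.1,0],"turn": [0,0,0],"gripper": -1},
  {"xyz": [0,0.1,0],"turn": [0,0,0],"gripper": -1},
  {"xyz": [0,0.1,0],"turn": [0,0,0],"gripper": -1},
  {"xyz": [0,0.1,0],"turn": [0,0,0],"gripper": -1},
  {"xyz": [0,0.1,0],"turn": [0,0,0],"gripper": -1},
  {"xyz": [0,0.1,0],"turn": [0,0,0],"gripper": -1},
  {"xyz": [0,0.1,0],"turn": [0,0,0],"gripper": -1},
  {"xyz": [0,0.1,0],"turn": [0,0,0],"gripper": -1},
])

```text
time_s: 3.32
position: [0.5314, 0.0082, 0.2618]
tool_rot: [[0.772, 0.636, 0.0], [0.636, -0.772, 0.0], [0.0, 0.0, -1.0]]
ft_force: [-0.0, 1.3, 0.9]
grip_width: -0.0
```

```bash
python3 - <<'E'
from h import *
s=env.observe();print(s['time_s'],(np.array(s['position'])-O)@R,np.array(s['ft_force'])@R)
snap('side','d2')
L=(cloud('d2').reshape(-1,3)-O)@R
w=L[(L[:,2]>.18)&(L[:,2]<.235)&(abs(L[:,1])<.036)&(L[:,0]>.0)&(L[:,0]<.1)];print(len(w),np.polyfit(w[:,2]-.1605,w[:,0],1))
E
```

```text
3.3167 [0.06714542 0.00031172 0.26175727] [ 1.04120036 -0.8183497   0.89964181]
1253 [0.04883858 0.04964248]
```

Emit:
step_arm([
  {"xyz": [0,0.115,0.008],"turn": [0,0,0],"gripper": -1},
  {"xyz": [0,0.115,0.008],"turn": [0,0,0],"gripper": -1},
  {"xyz": [0,0.115,0.008],"turn": [0,0,0],"gripper": -1},
  {"xyz": [0,0.115,0.008],"turn": [0,0,0],"gripper": -1},
  {"xyz": [0,0.116,0.029],"turn": [0,0,0],"gripper": -1},
  {"xyz": [0,0.116,0.029],"turn": [0,0,0],"gripper": -1},
  {"xyz": [0,0.116,0.029],"turn": [0,0,0],"gripper": -1},
  {"xyz": [0,0.109,0.048],"turn": [0,0,0],"gripper": -1},
  {"xyz": [0,0.109,0.048],"turn": [0,0,0],"gripper": -1},
  {"xyz": [0,0.109,0.048],"turn": [0,0,0],"gripper": -1},
  {"xyz": [0,0.099,0.067],"turn": [0,0,0],"gripper": -1},
  {"xyz": [0,0.099,0.067],"turn": [0,0,0],"gripper": -1},
  {"xyz": [0,0.099,0.067],"turn": [0,0,0],"gripper": -1},
  {"xyz": [0,0.086,0.083],"turn": [0,0,0],"gripper": -1},
  {"xyz": [0,0.086,0.083],"turn": [0,0,0],"gripper": -1},
  {"xyz": [0,0.086,0.083],"turn": [0,0,0],"gripper": -1},
])

```text
time_s: 4.7
position: [0.5744, -0.0441, 0.2328]
tool_rot: [[0.772, 0.636, -0.0], [0.636, -0.772, 0.0], [-0.0, -0.0, -1.0]]
ft_force: [-0.7, -0.4, 1.0]
grip_width: -0.0001
```

```bash
python3 - <<'E'
from h import *
s=env.observe();print(s['time_s'],(np.array(s['position'])-O)@R,np.array(s['ft_force'])@R)
snap('side','d3')
im=cv2.imread('pics/d3.png')[100:400,140:440];cv2.imwrite('pics/d3c.png',cv2.resize(im,None,fx=2,fy=2))
E
```

```text
4.7 [-0.00060524  0.00040411  0.23276247] [0.13838542 0.75869405 0.97974497]
```

View pics/d3c.png

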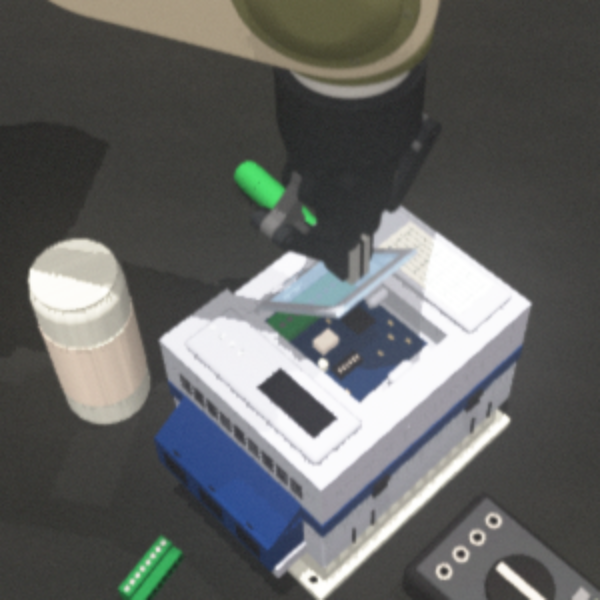

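The fingertips are on the window's back, inside the free edge, at roughly 40°. Continuing down along the arc.

Emit:
step_arm([
  {"xyz": [0,0.07,0.096],"turn": [0,0,0],"gripper": -1},
  {"xyz": [0,0.07,0.096],"turn": [0,0,0],"gripper": -1},
  {"xyz": [0,0.07,0.096],"turn": [0,0,0],"gripper": -1},
  {"xyz": [0,0.052,0.107],"turn": [0,0,0],"gripper": -1},
  {"xyz": [0,0.052,0.107],"turn": [0,0,0],"gripper": -1},
  {"xyz": [0,0.052,0.107],"turn": [0,0,0],"gripper": -1},
  {"xyz": [0,0.033,0.102],"turn": [0,0,0],"gripper": -1},
  {"xyz": [0,0.033,0.102],"turn": [0,0,0],"gripper": -1},
  {"xyz": [0,0.016,0.07],"turn": [0,0,0],"gripper": -1},
  {"xyz": [0,0.016,0.07],"turn": [0,0,0],"gripper": -1},
  {"xyz": [0,0.012,0.07],"turn": [0,0,0],"gripper": -1},
  {"xyz": [0,0,0],"turn": [0,0,0],"gripper": -1},
])

```text
time_s: 5.75
position: [0.5862, -0.0586, 0.1917]
tool_rot: [[0.772, 0.636, -0.001], [0.636, -0.772, 0.0], [-0.0, -0.001, -1.0]]
ft_force: [0.4, 0.5, 1.1]
grip_width: 0.0004
```

Emit:
step_arm([
  {"xyz": [0,0,0.025],"turn": [0,0,0],"gripper": -1},
  {"xyz": [0,0,0.025],"turn": [0,0,0],"gripper": -1},
  {"xyz": [0,0,0.025],"turn": [0,0,0],"gripper": -1},
  {"xyz": [0,0,0],"turn": [0,0,0],"gripper": -1},
])

```text
time_s: 6.08
position: [0.5864, -0.0586, 0.1893]
tool_rot: [[0.772, 0.636, 0.0], [0.636, -0.772, -0.0], [0.0, 0.0, -1.0]]
ft_force: [0.4, -1.0, 0.8]
grip_width: -0.0
```

Emit:
step_arm([
  {"xyz": [0,0,0.02],"turn": [0,0,0],"gripper": -1},
  {"xyz": [0,0,0.02],"turn": [0,0,0],"gripper": -1},
  {"xyz": [0,0,0],"turn": [0,0,0],"gripper": -1},
])

```text
time_s: 6.33
position: [0.5865, -0.0586, 0.1886]
tool_rot: [[0.772, 0.636, 0.001], [0.636, -0.772, -0.001], [0.001, 0.001, -1.0]]
ft_force: [-2.3, 0.5, 6.1]
grip_width: -0.0
```

Emit:
step_arm([
  {"xyz": [0,0,0.02],"turn": [0,0,0],"gripper": -1},
  {"xyz": [0,0,0.02],"turn": [0,0,0],"gripper": -1},
  {"xyz": [0,0,0],"turn": [0,0,0],"gripper": -1},
])

```text
time_s: 6.58
position: [0.5866, -0.0588, 0.1867]
tool_rot: [[0.772, 0.636, 0.002], [0.636, -0.772, -0.001], [0.001, 0.002, -1.0]]
ft_force: [0.9, 0.7, 3.9]
grip_width: 0.0001
```

Emit:
step_arm([
  {"xyz": [0,0,0.02],"turn": [0,0,0],"gripper": -1},
  {"xyz": [0,0,0.02],"turn": [0,0,0],"gripper": -1},
  {"xyz": [0,0,0],"turn": [0,0,0],"gripper": -1},
])

```text
time_s: 6.83
position: [0.5864, -0.0588, 0.1843]
tool_rot: [[0.772, 0.636, 0.0], [0.636, -0.772, -0.0], [0.0, 0.0, -1.0]]
ft_force: [0.5, -1.3, 1.1]
grip_width: 0.0002
```

Emit:
step_arm([
  {"xyz": [0,0,0.02],"turn": [0,0,0],"gripper": -1},
  {"xyz": [0,0,0.02],"turn": [0,0,0],"gripper": -1},
  {"xyz": [0,0,0],"turn": [0,0,0],"gripper": -1},
])

```text
time_s: 7.08
position: [0.586, -0.0584, 0.1822]
tool_rot: [[0.772, 0.636, -0.001], [0.636, -0.772, 0.001], [-0.001, -0.001, -1.0]]
ft_force: [0.2, 0.4, 0.0]
grip_width: -0.0005
```

Emit:
step_arm([
  {"xyz": [0,0,0.015],"turn": [0,0,0],"gripper": -1},
  {"xyz": [0,0,0.015],"turn": [0,0,0],"gripper": -1},
  {"xyz": [0,0,0],"turn": [0,0,0],"gripper": -1},
])

```text
time_s: 7.33
position: [0.5861, -0.0585, 0.1813]
tool_rot: [[0.772, 0.636, -0.001], [0.636, -0.772, 0.0], [-0.0, -0.001, -1.0]]
ft_force: [-0.2, -0.1, -0.0]
grip_width: 0.0001
```

Emit:
step_arm([
  {"xyz": [0,0,0.01],"turn": [0,0,0],"gripper": -1},
  {"xyz": [0,0,0],"turn": [0,0,0],"gripper": -1},
])

```text
time_s: 7.5
position: [0.5862, -0.0585, 0.1811]
tool_rot: [[0.772, 0.636, -0.0], [0.636, -0.772, 0.0], [-0.0, -0.0, -1.0]]
ft_force: [0.0, 0.2, 0.3]
grip_width: -0.0002
```

The force peaked near 6 N and then fell to zero as the tips reached flush height, which points to a snap. I'll lift straight up and check.

Emit:
step_arm([
  {"xyz": [0,0,-0.1],"turn": [0,0,0],"gripper": -1},
  {"xyz": [0,0,-0.3],"turn": [0,0,0],"gripper": -1},
  {"xyz": [0,0,-0.6],"turn": [0,0,0],"gripper": -1},
  {"xyz": [0,0,-0.6],"turn": [0,0,0],"gripper": -1},
  {"xyz": [0,0,-0.6],"turn": [0,0,0],"gripper": -1},
  {"xyz": [0,-0.7,0],"turn": [0,0,0],"gripper": -1},
  {"xyz": [0,-0.7,0],"turn": [0,0,0],"gripper": -1},
  {"xyz": [0,-0.7,0],"turn": [0,0,0],"gripper": -1},
  {"xyz": [0,-0.7,0],"turn": [0,0,0],"gripper": -1},
  {"xyz": [0,-0.7,0],"turn": [0,0,0],"gripper": -1},
  {"xyz": [0,-0.7,0],"turn": [0,0,0],"gripper": -1},
  {"xyz": [0,-0.7,0],"turn": [0,0,0],"gripper": -1},
  {"xyz": [0,0,0],"turn": [0,0,0],"gripper": -1},
])

```text
time_s: 8.58
position: [0.4589, 0.0955, 0.27]
tool_rot: [[0.77, 0.638, -0.0], [0.638, -0.77, 0.001], [0.001, -0.001, -1.0]]
ft_force: [1.3, 0.1, 1.3]
grip_width: 0.0002
```

```bash
python3 - <<'E'
from h import *
snap('side','d4');snap('scene','s4')
for n in('d4','s4'):
    L=(cloud(n).reshape(-1,3)-O)@R
    for x0,x1 in((-.05,-.043),(-.043,-.03),(-.03,.03),(.03,.05)):
        w=L[(abs(L[:,1])<.034)&(L[:,0]>x0)&(L[:,0]<x1)&(L[:,2]>.12)&(L[:,2]<.2)]
        print(n,x0,len(w),np.percentile(w[:,2],[2,50,98]).round(4) if len(w) else '')
    t=L[(abs(L[:,2]-.162)<.003)&(abs(L[:,0])<.1)&(abs(L[:,1])<.12)];print('top',np.percentile(t[:,:2],[.5,99.5],axis=0).round(4).tolist())
im=cv2.imread('pics/d4.png')[180:420,180:500];cv2.imwrite('pics/d4c.png',cv2.resize(im,None,fx=2.4,fy=2.4,interpolation=cv2.INTER_CUBIC))
E
```

```text
d4 -0.05 299 [0.143  0.1624 0.1648]
d4 -0.043 504 [0.1418 0.1624 0.1645]
d4 -0.03 2077 [0.1445 0.1624 0.1646]
d4 0.03 650 [0.1498 0.1626 0.1649]
top [[-0.0732, -0.0935], [0.0743, 0.0961]]
s4 -0.05 122 [0.1422 0.1624 0.1648]
s4 -0.043 209 [0.1592 0.162  0.1638]
s4 -0.03 931 [0.1594 0.1621 0.1643]
s4 0.03 291 [0.1593 0.1623 0.1653]
top [[-0.0749, -0.0947], [0.072, 0.0932]]
```

View pics/d4c.png

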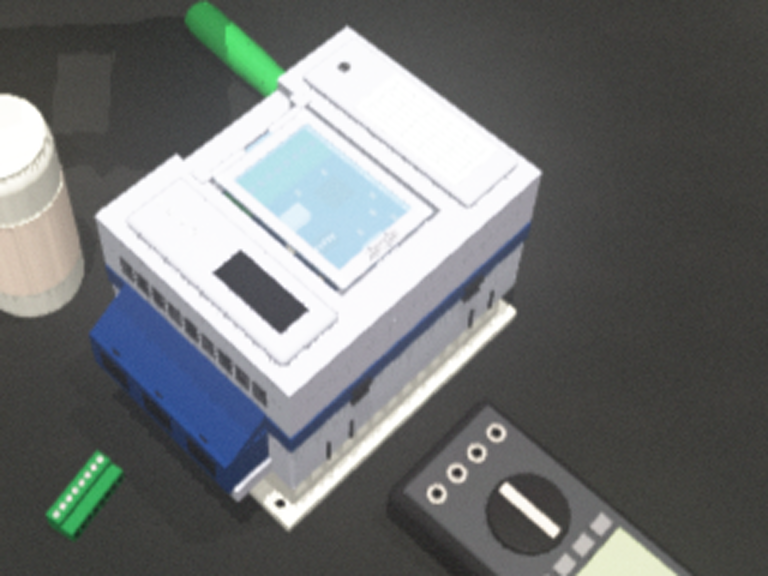

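The window lies flush, at 162 mm across its whole length, and the starter and the other objects are where they were. The hand is clear, so I'm handing in.

```bash
python3 -c "
from h import *
print(order.close_job())"
```

```text
the job is handed in; nothing more can be done
None
```

The window is snapped shut and the job is handed in, after about 9 s of robot time. I folded it over with the shut fingertips along an arc at about 0.05 m/s. I then pressed slowly on the middle line, about 20 to 40 mm in from the free edge, and lifted the hand away.

- **Snap:** the highest press force I read was about 6 N. It fell to zero as the fingertips reached flush height. I only read force at the end of each short move, so a brief higher peak could have gone unseen.
- **Flush:** both cameras put the window's outer face at a median of 162 to 163 mm along its whole length. It is not standing ajar.
- **Starter:** its top edges are within about 2 mm of where they started, which is measurement noise.
- **Other objects:** the can, meter, plug and screwdriver look undisturbed in the last picture, but I did not measure them again. Nothing touched the board.

No check failed or disagreed.

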